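Start a barrel tumbler: load the long barrel and set the speed dial to the preset tab

TASK

Get the barrel tumbler ready for a polishing run: take the long barrel (the longest of the three) out of the rod rack, leaving its two short neighbours lying in the rack, and lay it gently on the tumbler's two rollers, lengthwise between the end cheeks. Then turn the tumbler's speed dial so that its pointer points squarely at the raised preset tab on the ring round the dial.

Things in the scene. Friction and masses are not known exactly. Their poses are not given: they have to be found in the camera images.
- long_barrel_center (a point): centre of the barrel to load: closed grey cylinder, 36 mm diameter, 92 mm long, 0.15 to 0.31 kg, lying level in the rack; its x axis is the cylinder's axis (it may face either way and roll about it). The three barrels lie side by side, parallel to the rack's x axis, 64 mm between axes, so 28 mm is free between neighbours; the long one's place among them varies
- short_barrel_a_center (a point): centre of one short barrel, the same but 70 mm long; to be left lying in the rack
- short_barrel_b_center (a point): centre of the other short barrel, 70 mm long; to be left lying in the rack
- barrel_rack: fixed wooden rack, 96 (x) by 206 mm (y); origin at the centre of its underside, on the bench, z up. Six 8 mm steel rods along x, tops 30 mm above the bench, a pair 24 mm apart under each barrel; a lying barrel's axis is 44 mm up. Between the end bars (x = -40 and +40 mm, 24 mm high) the space beside each pair of rods is open down to the base board, 6 mm above the bench
- roller_seat (a point): on the tumbler: where the loaded barrel's centre belongs, 89 mm above the bench. x: along the two fixed rubber rollers (the barrel's axis goes along it), z up. Rollers: 12 mm diameter, axes 22 mm apart, 21 mm below this point. End cheeks, 46 mm wide: inner faces at x = -55 and +55 mm, tops 3 mm below this point, so the barrel has 9 mm free at each end. The case's deck is 39 mm below
- tumbler: fixed motor case of the tumbler, 150 mm (x) by 230 mm (y), deck 50 mm above the bench; origin at the centre of its underside, x away from its front, y to its left, z up. Rollers on its left half, centred at y = +55 mm; dial on its right half, centred at y = -58 mm.
- dial_grip (a point): on the dial's axis, 82 mm above the bench, a good height to grip. The dial is a black knob: upright bar 38 mm long, 14 mm thick, from 58 to 94 mm above the bench, over a round skirt of 40 mm diameter. The bar runs along this point's x axis, which is the way the pointer points and turns with the dial
- dial_pointer (a point): where the dial's white pointer aims: on the pointer's line, 40 mm from the dial's axis, level with the tab; turns with the dial. The pointer itself is a white line on top of the bar from its centre to one end, with a white nose at the foot of that end.
- preset_tab (a point): middle of the raised bright steel tab on the fixed dark ring round the dial, 40 mm from the dial's axis, 55 mm above the bench; tab 7 mm wide, 17 mm long radially, top 57.5 mm above the bench. It cannot move; its place round the dial varies. x axis points outward from the dial's axis. The dial is set when dial_pointer lies on this point
- speed_dial (a joint): angle of the dial, rad, growing clockwise seen from above: 0 at the stop at its lower left (pointer 135 deg anticlockwise from the tumbler's x axis), 4.71 at the other stop. Light friction (0.06 N m); stays where it is left. Starts at 0.2 to 1.0; the tab lies at 1.7 to 3.1, so always clockwise from the start
Not all that is in view belongs to the job. What is shaped like the part that bears short_barrel_b_center but blue or brown is not meant.

How it is judged:
On the way, in this order (a step that is already met when the one before it is completed fails the run):
1. the long barrel lies on the tumbler's rollers, let go (x of long_barrel_center in the frame of roller_seat between -0.011 and 0.011 m and y of long_barrel_center in the frame of roller_seat between -0.004 and 0.004 m and z of long_barrel_center in the frame of roller_seat between -0.004 and 0.004 m and angle between the x axis of long_barrel_center and the x axis of roller_seat, either way round below 0.12 rad and contact force between the fingers and long_barrel below 0.1 N), for 0.2 s.
2. the dial's pointer points at the preset tab (horizontal distance between dial_pointer and preset_tab below 0.0035 m), for 0.2 s.
At the end, for the whole second after the job is handed in: The long barrel lies released on the rollers between the cheeks (within 11 mm along, 4 mm across and in height of the seat, axis within 0.12 rad); the still dial's pointer is within 3.5 mm of the tab's middle at 40 mm radius (5 degrees); both short barrels lie in the rack (x of long_barrel_center in the frame of roller_seat between -0.011 and 0.011 m and y of long_barrel_center in the frame of roller_seat between -0.004 and 0.004 m and z of long_barrel_center in the frame of roller_seat between -0.004 and 0.004 m and angle between the x axis of long_barrel_center and the x axis of roller_seat, either way round below 0.12 rad and horizontal distance between dial_pointer and preset_tab below 0.0035 m and velocity of joint speed_dial between -0.05 and 0.05 rad/s and z of short_barrel_a_center in the frame of barrel_rack between 0.039 and 0.05 m and x of short_barrel_a_center in the frame of barrel_rack between -0.03 and 0.03 m and y of short_barrel_a_center in the frame of barrel_rack between -0.075 and 0.075 m and z of short_barrel_b_center in the frame of barrel_rack between 0.039 and 0.05 m and x of short_barrel_b_center in the frame of barrel_rack between -0.03 and 0.03 m and y of short_barrel_b_center in the frame of barrel_rack between -0.075 and 0.075 m); the robot touches nothing.
It fails at once if the long barrel is dropped on to the tumbler from more than about 20 mm (falling freely faster than 0.6 m/s there) (contact force between the fingers and long_barrel below 0.1 N and linear speed of long_barrel above 0.6 m/s and horizontal distance between long_barrel_center and roller_seat below 0.08 m).
It also fails if it takes over 64 s, if anything falls off the work surface, if the arm or the gripper's body presses on something with over 40 N, if the wrist force passes 120 N, or if a joint passes its speed limit or range.

ROBOT

A 6-joint arm with a two-finger parallel gripper is mounted at the origin on a cart in front of the work surface, level with it; the furniture and walls round the work are solid. World frame = base frame: x ahead of the robot, y to its left, z up, the work surface at z = 0. Lengths are in m, angles in rad, forces in N, time in s.
With the tool pointing down it reaches from about 0.15 to 0.775 m from the base axis. Payload 6.1 kg.
Tool frame: the origin (TCP) lies at the very end of the fingers, on their centre line; the grasp point (between the pads) lies 19 mm behind it (arm.grip_point_offset is the z of the grasp point in the tool frame, in m); z points along the fingers, x is the direction in which the jaws open and shut, and the axes are right-handed (so a half turn about z gives the same grasp; the last joint's range is limited). The gripper opens to 85 mm and grips with 20 to 120 N. Pads are 22 mm wide; open, the fingers measure 114 mm over their backs; the gripper's body (76 mm by 85 mm) begins 54 mm behind the grasp point. The pads swing forward as they close: fully open they stand 13 mm farther back than shut.
Start: joints at [-1.179, 0.126, -0.04, 1.405, 0, 1.571], TCP at [0.2, -0.485, 0.231] pointing down, gripper open.
Joint ranges: [-2.72, 2.72], [-0.95, 1.95], [-1.27, 1.35], [-1.78, 2.02], [-1.46, 1.47], [-3.14, 3.14]. Speed limits (rad/s): [2.39, 2.39, 3.01, 3.14, 3.14, 3.14].

INTERFACE

Orientations are given as [roll, pitch, yaw] about the fixed x, y, z axes, in that order (R = Rz(yaw) Ry(pitch) Rx(roll)).
In Python, from plant import arm gives the robot as it stands. The module is installed in compiled form; this text tells all that it offers.
- The arm moves only by the tool servo_tool, never from a script. Its argument "motion" is a list of rows, each an object with "delta_pos": the shift along the tool's x, y, z in mm, a list of three; "dr": the turn, a rotation vector about the tool's x, y, z in degrees, a list of three; "hand": the finger opening in mm, from 0 to 85.4. A call has 1 to 12 rows; each row is the pose to reach, as a shift and turn from the pose commanded when the call began, along the tool's axes at that moment; what a row does not reach only later rows make up. A row lasts 1/10 s, in which the tool goes at most 50 mm and 8.59 degrees, less where a joint would pass 70% of its speed; a pose out of reach is approached as far as the arm can. A call with a gripper value outside its range is refused whole. The fingers move at their own pace and stop on an object; "newtons" is the grip in N (left out, the last holds). Time passes only in rows, so rows that repeat a pose let the fingers close. It gives the time, the measured TCP pose, the force and the opening at its end, in the units of the state.
- arm.observe(): the state, without advancing time (a new reading comes with each control period).
- arm.snapshot(name): name is "scene" or "top" or "wrist"; returns (picture, depth): 480x640x3 uint8, blue, green, red; 480x640 float32, m along the optical axis (not along the pixel's ray), 0 where there is no reading.
- arm.calibration(name): a dict with "fx", "fy", "cx", "cy" (pixels), "eye" and "attitude" of the camera in the world. Camera axes: x right, y down, z forward; pixel columns grow to the right and rows downward; lengths in m; the calibration is good to about 2 mm. A picture is of the moment at which its call begins: read the wrist's pose just before it. calibration takes no time and is no camera call; for the wrist camera it gives the pose at the moment of the call.
- arm.close_job(): hands the job in, once; it reports no verdict.
The state is a dict: "clock": time; "joint_positions": joint angles; "joint_velocities": joint speeds; "tau": joint torques, N m; "ee_pos": TCP position; "orientation": TCP orientation; "contact_force": force on the tool from outside, world axes, zero at the start; "moment": the same for the moment, N m; "width": finger opening in m.
Only numpy, scipy, OpenCV 4.12 (cv2) and the standard library are available. Lean on these libraries where they do the work, as an engineer would, in place of code of your own. Each camera call takes 0.05 s, during which the arm holds its last target.

## Working session

There is one attempt and no reset: what is moved stays moved. The work goes in short steps, Python scripts to look and compute and a tool call to move; the robot and the scene stay as the last step left them, time stands still between calls to the robot, and variables do not carry over. Pictures are saved under pics/ and viewed, and the job is handed in when it is done.

Besides the shell and the picture viewer there is one more tool, called after "Emit:" as name(argument=value, ...), one argument or row to a line, values as JSON. servo_tool: Moves the arm, as the interface text tells. Its arguments: {"type":"object","properties":{"motion":{"type":"array","items":{"type":"object","properties":{"delta_pos":{"type":"array","items":{"type":"number"}},"dr":{"type":"array","items":{"type":"number"}},"hand":{"type":"number"}}}},"newtons":{"type":"number"}},"required":["motion"]}

```bash
mkdir -p pics; ls
python3 - <<'E'
from plant import arm
import cv2,numpy as np
np.set_printoptions(precision=4,suppress=True)
print(arm.observe(), arm.grip_point_offset)
for n in ["scene","top"]:
    p,d=arm.snapshot(n); cv2.imwrite(f"pics/{n}0.png",p); np.save(f"pics/{n}0.npy",d)
    print(n,arm.calibration(n))
E
```

```text
pics
{'clock': 0.0, 'joint_positions': array([-1.179 ,  0.1264, -0.0406,  1.4054,  0.    ,  1.5708]), 'joint_velocities': array([-0.0004,  0.0001, -0.0005, -0.0007, -0.    , -0.0005]), 'tau': array([ -0.0008, -43.5915,  35.2924,   0.0172,  -0.    ,  -0.    ]), 'ee_pos': array([ 0.2003, -0.4848,  0.2305]), 'orientation': array([-3.1416,  0.0016, -1.179 ]), 'contact_force': array([-0.7357,  0.0076,  0.0819]), 'moment': array([ 0.0155, -0.0098,  0.0262]), 'width': 0.08537204430806465} -0.0187
scene {'fx': 553.9496238258885, 'fy': 553.9496238258885, 'cx': 313.54249107457616, 'cy': 228.14705321230332, 'eye': array([-0.0421,  0.4627,  0.7012]), 'attitude': array([-2.3809,  0.0078, -2.0655])}
top {'fx': 532.8495562355947, 'fy': 532.8495562355947, 'cx': 318.23853255636016, 'cy': 242.36863061380424, 'eye': array([0.3303, 0.1808, 0.9241]), 'attitude': array([-2.9507, -0.0245, -1.5822])}
```

View pics/scene0.png

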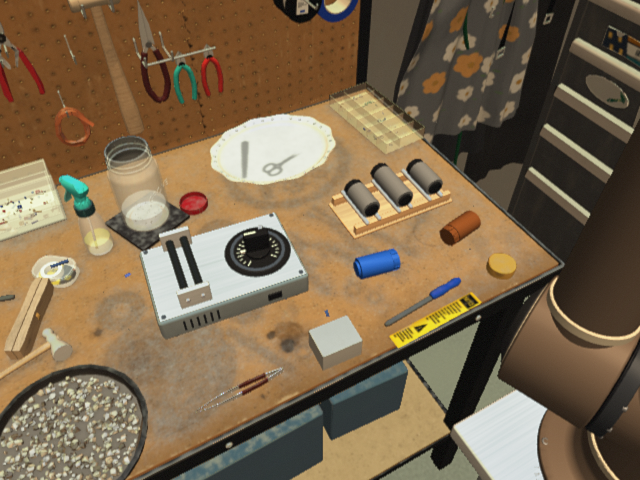

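View pics/top0.png

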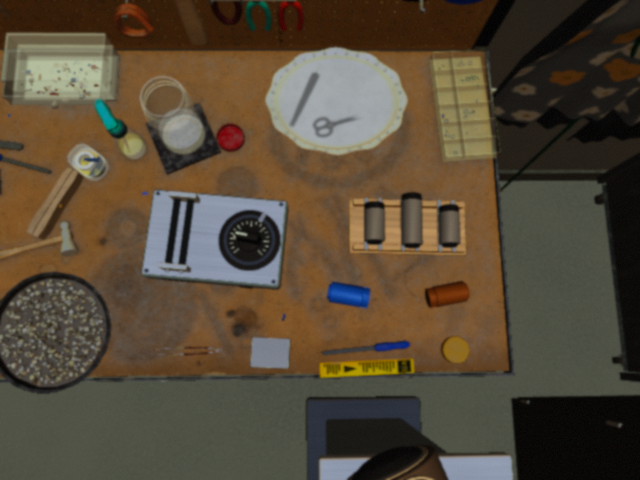

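The top view shows the long barrel in the middle of the rack, at about (411,220), with the short barrels at (374,222) and (449,225). The rollers are at about (180,232). The dial is at about (250,240), and its tab looks to be near (263,217). Next I'll measure these from the depth data.

```bash
cat > h.py <<'E'
import numpy as np,cv2
from scipy.spatial.transform import Rotation as R
np.set_printoptions(precision=4,suppress=True)
def world(d,c,off=0):
    v,u=np.mgrid[0:480,0:640]
    P=np.stack([(u-c['cx'])/c['fx']*d,(v-c['cy'])/c['fy']*d,d],-1)
    return P@R.from_euler('xyz',c['attitude']).as_matrix().T+c['eye']
def proj(p,c):
    q=(np.atleast_2d(p)-c['eye'])@R.from_euler('xyz',c['attitude']).as_matrix()
    return np.c_[q[:,0]/q[:,2]*c['fx']+c['cx'],q[:,1]/q[:,2]*c['fy']+c['cy']]
E
python3 - <<'E'
from h import *
from plant import arm
p=cv2.imread('pics/top0.png');d=np.load('pics/top0.npy');c=arm.calibration('top')
W=world(d,c)
for n,(u,v) in dict(deck=(215,270),long=(411,220),a=(374,222),b=(449,225),bench=(310,200),dial=(245,237)).items(): print(n,W[v,u])
# barrels
z=W[...,2]
def box(u0,u1,v0,v1,zlo,zhi):
    m=np.zeros(z.shape,bool);m[v0:v1,u0:u1]=1;m&=(z>zlo)&(z<zhi);return m
for n,b in dict(a=(360,390,190,255),long=(396,428,185,255),b=(434,465,190,255)).items():
    m=box(*b,.052,.075);q=W[m];rc=cv2.minAreaRect(q[:,:2].astype(np.float32)*1000);print(n,m.sum(),q.min(0),q.max(0),rc)
m=box(130,300,180,300,.04,.056);rc=cv2.minAreaRect(W[m][:,:2].astype(np.float32)*1000);print('deck',rc,np.median(W[m][:,2]))
m=box(340,480,190,260,.015,.06);rc=cv2.minAreaRect(W[m][:,:2].astype(np.float32)*1000);print('rack',rc)
m=box(215,290,205,280,.085,.1);print('knob',m.sum(),cv2.minAreaRect(W[m][:,:2].astype(np.float32)*1000),W[m].mean(0))
m=box(155,205,185,275,.065,.1);print('roll',cv2.minAreaRect(W[m][:,:2].astype(np.float32)*1000),W[m].mean(0))
cv2.imwrite('pics/zd.png',cv2.resize(p[180:300,130:300],None,fx=4.6,fy=4.6,interpolation=cv2.INTER_CUBIC))
E
```

```text
deck [0.4537 0.328  0.0504]
long [0.5338 0.0024 0.0616]
a [0.5306 0.0645 0.0619]
b [ 0.5254 -0.0617  0.059 ]
bench [0.586  0.1701 0.0005]
dial [0.5006 0.275  0.0909]
a 726 [0.4979 0.0456 0.052 ] [0.5691 0.0792 0.0645] ((533.6219482421875, 62.32069396972656), (32.21390914916992, 71.01637268066406), 88.23706817626953)
long 931 [ 0.4911 -0.018   0.052 ] [0.5834 0.015  0.0652] ((537.4195556640625, -1.873067855834961), (32.46892547607422, 92.22340393066406), 87.99307250976562)
b 711 [ 0.492  -0.0817  0.052 ] [ 0.5626 -0.0488  0.0654] ((527.1591186523438, -65.20335388183594), (32.01857376098633, 70.5240707397461), 88.47000122070312)
deck ((509.83636474609375, 330.0159912109375), (230.40365600585938, 151.2240753173828), 84.52941131591797) 0.04980175257927072
rack ((535.6973876953125, -1.85223388671875), (196.23898315429688, 96.10244750976562), 87.64016723632812)
knob 216 ((503.8958740234375, 272.2087707519531), (38.08572006225586, 14.097540855407715), 78.051025390625) [0.5034 0.2718 0.0919]
roll ((513.2726440429688, 384.51593017578125), (46.07133483886719, 129.74148559570312), 84.55067443847656) [0.5147 0.3835 0.0746]
```

View pics/zd.png

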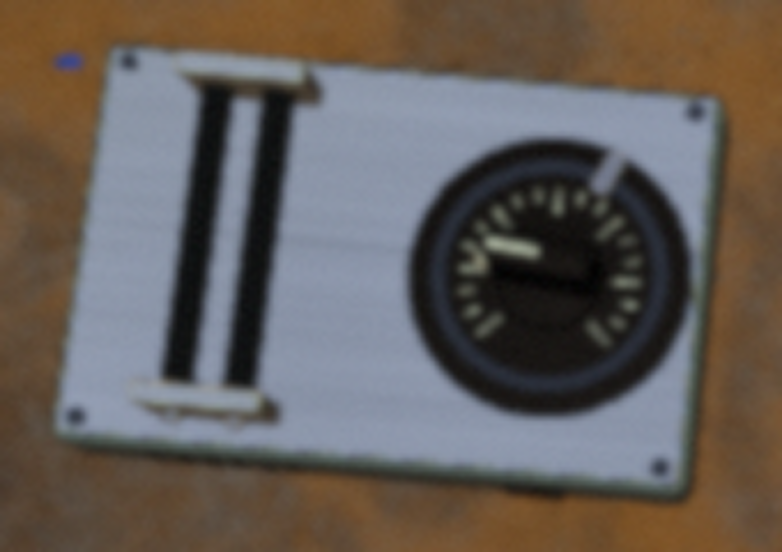

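```bash
cat >> h.py <<'E'
def delta(xyz,yaw_deg):
    from plant import arm
    s=arm.observe();Rc=R.from_euler('xyz',s['orientation'])
    Rt=R.from_euler('xyz',[np.pi,0,np.radians(yaw_deg)])
    print('t',round(s['clock'],2),'pos',s['ee_pos'],'rpydeg',np.degrees(s['orientation']),'w',round(s['width']*1e3,1),'F',s['contact_force'])
    print('delta_pos',np.round(Rc.inv().apply(np.array(xyz)-s['ee_pos'])*1000,1),'dr',np.round(np.degrees((Rc.inv()*Rt).as_rotvec()),2))
E
python3 - <<'E'
from h import *
from plant import arm
p=cv2.imread('pics/top0.png');c=arm.calibration('top')
W=world(np.load('pics/top0.npy'),c)
q=np.array([.5041,.2722])
for u,v in [(262,217),(263,217),(263,216),(264,215),(262,219)]:
    w=W[v,u];k=w[:2]-q;print(w,np.hypot(*k),np.degrees(np.arctan2(k[1],k[0])))
for u,v in [(235,233),(240,234)]:
    w=W[v,u];k=w[:2]-q;print('ptr',w,np.hypot(*k),np.degrees(np.arctan2(k[1],k[0])))
delta([.537,-.002,.16],88)
E
```

```text
[0.5413 0.251  0.0573] 0.042786233959896516 -29.64301295760227
[0.5423 0.2497 0.053 ] 0.04435840999633285 -30.45168564191573
[0.5439 0.2497 0.0536] 0.045740099451116414 -29.487958884758065
[0.5448 0.2478 0.0571] 0.04743990962107897 -31.01891833804448
[0.5387 0.2513 0.0537] 0.04044530388766016 -31.110129001264976
ptr [0.5156 0.2963 0.051 ] 0.02667678569932174 64.40769917556095
ptr [0.5049 0.2827 0.0939] 0.01048791241510417 85.87461240318608
t 0.1 pos [ 0.2003 -0.4849  0.2306] rpydeg [-179.9975    0.0825  -67.5542] w 85.2 F [0.394  0.5052 0.0607]
delta_pos [-317.7 -495.5   71.1] dr [  -0.11    0.02 -155.55]
```

Emit:
servo_tool(
  motion=[
    {"delta_pos": [-318, -495, 71], "dr": [-0.1, 0, -155.5], "hand": 50},
    {"delta_pos": [-318, -495, 71], "dr": [-0.1, 0, -155.5], "hand": 50},
    {"delta_pos": [-318, -495, 71], "dr": [-0.1, 0, -155.5], "hand": 50},
    {"delta_pos": [-318, -495, 71], "dr": [-0.1, 0, -155.5], "hand": 50},
    {"delta_pos": [-318, -495, 71], "dr": [-0.1, 0, -155.5], "hand": 50},
    {"delta_pos": [-318, -495, 71], "dr": [-0.1, 0, -155.5], "hand": 50},
    {"delta_pos": [-318, -495, 71], "dr": [-0.1, 0, -155.5], "hand": 50},
    {"delta_pos": [-318, -495, 71], "dr": [-0.1, 0, -155.5], "hand": 50},
    {"delta_pos": [-318, -495, 71], "dr": [-0.1, 0, -155.5], "hand": 50},
    {"delta_pos": [-318, -495, 71], "dr": [-0.1, 0, -155.5], "hand": 50},
    {"delta_pos": [-318, -495, 71], "dr": [-0.1, 0, -155.5], "hand": 50},
    {"delta_pos": [-318, -495, 71], "dr": [-0.1, 0, -155.5], "hand": 50},
  ],
  newtons=40,
)

```text
clock: 1.3
ee_pos: [0.5373, 0.0001, 0.1596]
orientation: [3.141, 0.001, 0.628]
contact_force: [-0.2, 0.1, 0.0]
width: 0.05
```

Run:
```python
from h import *
from plant import arm
delta([.537,-.002,.16],88);print(arm.observe()['joint_positions'])
```

```text
t 1.3 pos [0.5373 0.0001 0.1596] rpydeg [179.9867   0.0703  36.0042] w 50.0 F [-0.1681  0.0895  0.021 ]
delta_pos [-1.5  1.5 -0.4] dr [ -0.02   0.07 -52.  ]
[ 0.0007  0.1587 -0.1583  1.2547 -0.0009  0.9431]
```

Emit:
servo_tool(
  motion=[
    {"delta_pos": [-1.5, 1.5, 0], "dr": [0, 0, -52], "hand": 50},
    {"delta_pos": [-1.5, 1.5, 0], "dr": [0, 0, -52], "hand": 50},
    {"delta_pos": [-1.5, 1.5, 0], "dr": [0, 0, -52], "hand": 50},
    {"delta_pos": [-1.5, 1.5, 0], "dr": [0, 0, -52], "hand": 50},
    {"delta_pos": [-1.5, 1.5, 0], "dr": [0, 0, -52], "hand": 50},
    {"delta_pos": [-1.5, 1.5, 0], "dr": [0, 0, -52], "hand": 50},
    {"delta_pos": [-1.5, 1.5, 0], "dr": [0, 0, -52], "hand": 50},
    {"delta_pos": [-1.5, 1.5, 0], "dr": [0, 0, -52], "hand": 50},
  ],
)

```text
clock: 2.1
ee_pos: [0.536, -0.0044, 0.16]
orientation: [-3.141, 0.001, 1.525]
contact_force: [-0.4, 0.2, 0.3]
width: 0.05
```

Run:
```python
from h import *
from plant import arm
c=arm.calibration('wrist');p,d=arm.snapshot('wrist');cv2.imwrite('pics/w1.png',p);np.save('pics/w1.npy',d)
print(c);delta([.537,-.002,.16],88)
W=world(d,c);z=W[...,2]
for n,(lo,hi) in dict(a=(.04,.09),long=(-.024,.022),b=(-.09,-.042)).items():
    m=(z>.052)&(z<.075)&(W[...,1]>lo)&(W[...,1]<hi)&(abs(W[...,0]-.53)<.08);q=W[m]
    if m.sum()>20: print(n,m.sum(),q.min(0),q.max(0),cv2.minAreaRect(q[:,:2].astype(np.float32)*1000))
```

```text
{'fx': 376.00966049236393, 'fy': 376.00966049236393, 'cx': 315.49396813286006, 'cy': 240.21005413199626, 'eye': array([ 0.4607, -0.0013,  0.3025]), 'attitude': array([2.8475, 0.0003, 1.5255])}
t 2.15 pos [ 0.536  -0.0044  0.1601] rpydeg [-179.9614    0.057    87.4091] w 49.9 F [-0.0467 -0.6681 -0.0531]
delta_pos [2.4 0.8 0.1] dr [-0.04  0.06 -0.59]
a 4405 [0.4983 0.0449 0.052 ] [0.5686 0.078  0.0637] ((533.5540161132812, 61.444854736328125), (32.03465270996094, 70.1250228881836), 88.45319366455078)
long 5682 [ 0.4917 -0.0189  0.052 ] [0.5844 0.0145 0.0638] ((538.0610961914062, -2.517536163330078), (32.239837646484375, 92.39559173583984), 88.50776672363281)
b 4401 [ 0.4922 -0.0822  0.052 ] [ 0.563  -0.0489  0.0638] ((527.6555786132812, -65.62615203857422), (32.26741409301758, 70.35663604736328), 88.42569732666016)
```

View pics/w1.png

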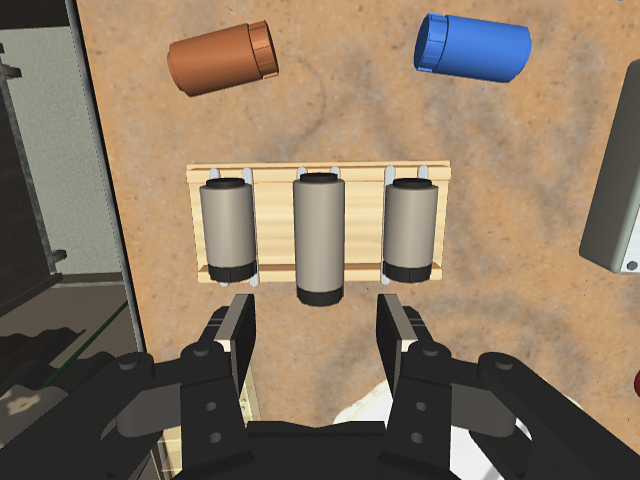

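The wrist view shows the long barrel centred between the fingers at (318,240). The two cameras agree: its centre is at (538, -2.3) mm and the jaws need a yaw of 88.4°. I'll descend in two stages.

Run:
```python
from h import *
delta([.538,-.0023,.075],88.4)
```

```text
t 2.15 pos [ 0.536  -0.0044  0.1601] rpydeg [-179.9614    0.057    87.4091] w 49.9 F [-0.0467 -0.6681 -0.0531]
delta_pos [ 2.2  1.9 85.1] dr [-0.04  0.06 -0.99]
```

Emit:
servo_tool(
  motion=[
    {"delta_pos": [2.2, 1.9, 30], "dr": [0, 0, -1], "hand": 50},
    {"delta_pos": [2.2, 1.9, 60], "dr": [0, 0, -1], "hand": 50},
    {"delta_pos": [2.2, 1.9, 85], "dr": [0, 0, -1], "hand": 50},
    {"delta_pos": [2.2, 1.9, 85], "dr": [0, 0, -1], "hand": 50},
    {"delta_pos": [2.2, 1.9, 85], "dr": [0, 0, -1], "hand": 50},
  ],
)

```text
clock: 2.65
ee_pos: [0.538, -0.0024, 0.0756]
orientation: [-3.141, 0.001, 1.545]
contact_force: [0.4, 0.4, 0.1]
width: 0.0497
```

Run:
```python
from h import *
delta([.538,-.0023,.030],88.4)
```

```text
t 2.65 pos [ 0.538  -0.0024  0.0756] rpydeg [-179.9402    0.0571   88.5113] w 49.7 F [0.4047 0.3576 0.1277]
delta_pos [ 0.1  0.1 45.6] dr [-0.06  0.06  0.11]
```

Emit:
servo_tool(
  motion=[
    {"delta_pos": [0, 0, 15], "dr": [0, 0, 0], "hand": 50},
    {"delta_pos": [0, 0, 30], "dr": [0, 0, 0], "hand": 50},
    {"delta_pos": [0, 0, 45.5], "dr": [0, 0, 0], "hand": 50},
    {"delta_pos": [0, 0, 45.5], "dr": [0, 0, 0], "hand": 50},
    {"delta_pos": [0, 0, 45.5], "dr": [0, 0, 0], "hand": 50},
  ],
)

```text
clock: 3.15
ee_pos: [0.539, -0.0024, 0.0314]
orientation: [3.14, 0.001, 1.546]
contact_force: [-0.2, -0.1, 0.9]
width: 0.0501
```

Emit:
servo_tool(
  motion=[
    {"delta_pos": [0, 0, 0], "dr": [0, 0, 0], "hand": 28},
    {"delta_pos": [0, 0, 0], "dr": [0, 0, 0], "hand": 28},
    {"delta_pos": [0, 0, 0], "dr": [0, 0, 0], "hand": 28},
    {"delta_pos": [0, 0, 0], "dr": [0, 0, 0], "hand": 28},
    {"delta_pos": [0, 0, 0], "dr": [0, 0, 0], "hand": 28},
    {"delta_pos": [0, 0, 0], "dr": [0, 0, 0], "hand": 28},
  ],
  newtons=40,
)

```text
clock: 3.75
ee_pos: [0.5393, -0.0021, 0.0317]
orientation: [3.139, 0.0, 1.546]
contact_force: [-1.3, 1.5, 6.2]
width: 0.0348
```

Run:
```python
from h import *
delta([.538,-.0023,.150],88.4)
```

```text
t 3.75 pos [ 0.5393 -0.0021  0.0317] rpydeg [179.8396   0.0239  88.578 ] w 34.8 F [-1.3167  1.5234  6.245 ]
delta_pos [  -0.2   -1.  -118.3] dr [0.16 0.02 0.18]
```

Emit:
servo_tool(
  motion=[
    {"delta_pos": [0, 0, -15], "dr": [0, 0, 0], "hand": 28},
    {"delta_pos": [0, 0, -40], "dr": [0, 0, 0], "hand": 28},
    {"delta_pos": [0, 0, -80], "dr": [0, 0, 0], "hand": 28},
    {"delta_pos": [0, 0, -120], "dr": [0, 0, 0], "hand": 28},
    {"delta_pos": [0, 0, -120], "dr": [0, 0, 0], "hand": 28},
    {"delta_pos": [0, 0, -120], "dr": [0, 0, 0], "hand": 28},
  ],
)

```text
clock: 4.35
ee_pos: [0.5387, -0.0023, 0.1506]
orientation: [3.14, 0.001, 1.546]
contact_force: [-0.2, -0.1, -3.2]
width: 0.0347
```

Run:
```python
from h import *
from plant import arm
p,d=arm.snapshot('scene');cv2.imwrite('pics/s2.png',p)
c=arm.calibration('wrist');p,d=arm.snapshot('wrist');cv2.imwrite('pics/w2.png',p);np.save('pics/w2.npy',d)
print(c)
delta([.5145,.3847,.150],84.5)
W=world(d,c);z=W[...,2]
m=(z>.152)&(z<.2)&(abs(W[...,1])<.03)&(abs(W[...,0]-.539)<.06);q=W[m];print(m.sum(),q.min(0),q.max(0),cv2.minAreaRect(q[:,:2].astype(np.float32)*1000))
```

```text
{'fx': 376.00966049236393, 'fy': 376.00966049236393, 'cx': 315.49396813286006, 'cy': 240.21005413199626, 'eye': array([ 0.4625, -0.0007,  0.2916]), 'attitude': array([2.8476, 0.0004, 1.5461])}
t 4.45 pos [ 0.5373 -0.0023  0.1484] rpydeg [-179.8528    0.0642   88.5774] w 34.5 F [-0.5845 -0.4734 -2.5078]
delta_pos [386.3 -32.4  -2. ] dr [-0.14  0.07  4.08]
25846 [ 0.4898 -0.03    0.152 ] [0.5807 0.03   0.2   ] ((535.181640625, -0.20934295654296875), (60.10475540161133, 90.32891845703125), 88.60231018066406)
```

View pics/w2.png

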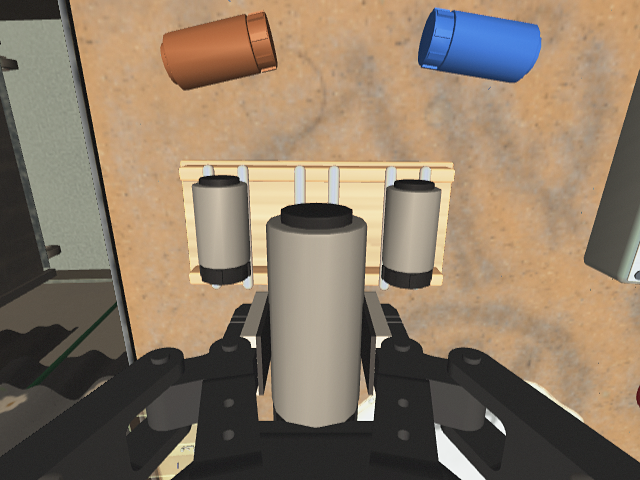

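View pics/s2.png

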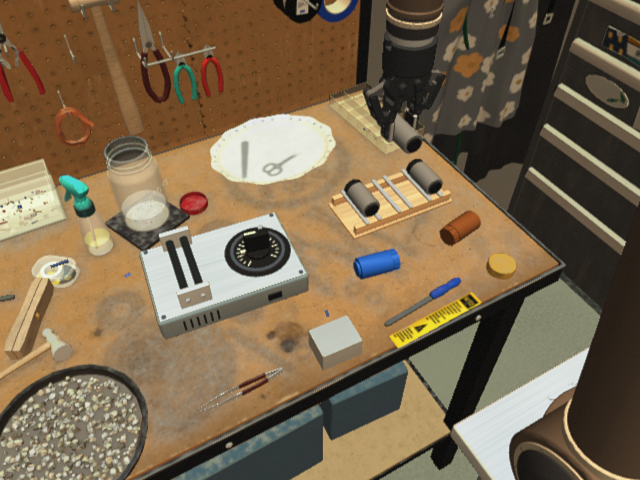

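Emit:
servo_tool(
  motion=[
    {"delta_pos": [40, -3.3, -2], "dr": [0, 0, 0.4], "hand": 28},
    {"delta_pos": [80, -6.6, -2], "dr": [0, 0, 0.8], "hand": 28},
    {"delta_pos": [120, -10, -2], "dr": [0, 0, 1.2], "hand": 28},
    {"delta_pos": [160, -13.3, -2], "dr": [0, 0, 1.6], "hand": 28},
    {"delta_pos": [200, -16.6, -2], "dr": [0, 0, 2], "hand": 28},
    {"delta_pos": [240, -20, -2], "dr": [0, 0, 2.5], "hand": 28},
    {"delta_pos": [280, -23.3, -2], "dr": [0, 0, 3], "hand": 28},
    {"delta_pos": [320, -26.6, -2], "dr": [0, 0, 3.5], "hand": 28},
    {"delta_pos": [360, -30, -2], "dr": [0, 0, 4], "hand": 28},
    {"delta_pos": [386, -32.4, -2], "dr": [0, 0, 4.1], "hand": 28},
    {"delta_pos": [386, -32.4, -2], "dr": [0, 0, 4.1], "hand": 28},
    {"delta_pos": [386, -32.4, -2], "dr": [0, 0, 4.1], "hand": 28},
  ],
)

```text
clock: 5.65
ee_pos: [0.5143, 0.3842, 0.149]
orientation: [-3.139, 0.004, 1.476]
contact_force: [-0.5, -0.2, -3.0]
width: 0.0346
```

Run:
```python
from h import *
from plant import arm
p,d=arm.snapshot('top');cv2.imwrite('pics/t3.png',p);np.save('pics/t3.npy',d)
c=arm.calibration('wrist');p,d=arm.snapshot('wrist');cv2.imwrite('pics/w3.png',p);np.save('pics/w3.npy',d)
delta([.5145,.3847,.090],84.5)
W=world(d,c);z=W[...,2]
m=(z>.045)&(z<.054)&(W[...,1]<.46)&(W[...,1]>.2);print('deck',cv2.minAreaRect(W[m][:,:2].astype(np.float32)*1000))
m=(z>.08)&(z<.09)&(abs(W[...,1]-.3847)<.04)&(abs(W[...,0]-.515)<.08);print('cheek',m.sum(),cv2.minAreaRect(W[m][:,:2].astype(np.float32)*1000))
m=(z>.085)&(z<.1)&(abs(W[...,1]-.272)<.03)&(abs(W[...,0]-.504)<.03);print('knob',m.sum(),cv2.minAreaRect(W[m][:,:2].astype(np.float32)*1000))
# barrel ridge along column near the middle
for v in range(210,420,20): print(v,W[v,316])
```

```text
t 5.75 pos [0.5149 0.3833 0.1501] rpydeg [-179.8932    0.1677   84.4458] w 34.8 F [ 0.3408  0.511  -2.7073]
delta_pos [ 1.6 -0.4 60.1] dr [-0.11  0.17 -0.05]
deck ((546.2020263671875, 326.6688537597656), (229.07444763183594, 223.47760009765625), 83.96272277832031)
cheek 1330 ((456.9054870605469, 390.4656677246094), (45.767738342285156, 8.189699172973633), 84.49983215332031)
knob 1789 ((504.2539978027344, 273.0074157714844), (37.98526382446289, 14.044742584228516), 78.45488739013672)
210 [0.4674 0.3879 0.1639]
230 [0.4713 0.3876 0.176 ]
250 [0.4771 0.387  0.1789]
270 [0.4836 0.3864 0.1793]
290 [0.4903 0.3858 0.18  ]
310 [0.4977 0.3851 0.1796]
330 [0.5055 0.3843 0.1789]
350 [0.5127 0.3836 0.1797]
370 [0.5209 0.3828 0.1793]
390 [0.5293 0.382  0.1792]
410 [0.5386 0.3811 0.1783]
```

View pics/w3.png

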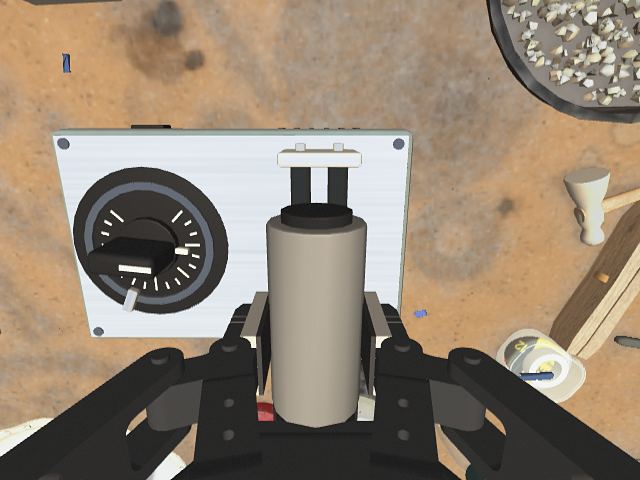

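View pics/t3.png

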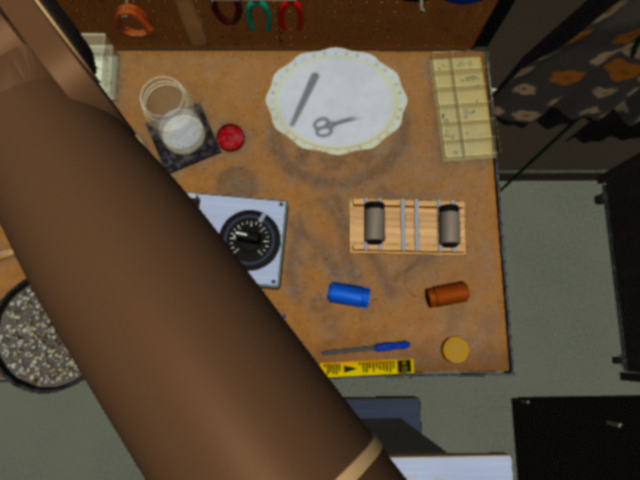

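Run:
```python
from h import *
from plant import arm
d=np.load('pics/w3.npy');c=arm.calibration('wrist');W=world(d,c)
a=np.radians(-5.5);S=np.array([.5152,.3847]);Rm=np.array([[np.cos(a),np.sin(a)],[-np.sin(a),np.cos(a)]])
L=(W[...,:2]-S)@Rm.T;z=W[...,2]
m=(z>.066)&(z<.08)&(abs(L[...,1])<.03)&(L[...,0]>-.053)&(L[...,0]<-.03);y=L[m][:,1]
print('rollers',m.sum(),y.min(),y.max(),np.median(y[y<0]),np.median(y[y>0]))
for x0 in (-.04,-.02,0):
    m=(z>.172)&(z<.19)&(abs(L[...,1])<.03)&(abs(L[...,0]-x0)<.004);y=L[m][:,1];zz=z[m]
    k=np.polyfit(y,zz,2);print(x0,m.sum(),y.min(),y.max(),'ridge',-k[1]/2/k[0],zz.max())
m=(z>.08)&(z<.09)&(abs(L[...,1])<.04)&(L[...,0]<-.04);print('cheek',L[m].min(0),L[m].max(0))
m=(z>.145)&(abs(L[...,1])<.02)&(abs(L[...,0])<.06);print('barrel x min',np.percentile(L[m][:,0],[0,.5,1,2]))
delta([.5165,.3847,.082],84.5)
```

```text
rollers 1445 -0.017032561647454765 0.016866435672908034 -0.010952052127907475 0.010650101539578773
-0.04 2369 -0.017043419766589425 0.013642306580198247 ridge -0.0015925384723872301 0.18133855229798146
-0.02 1822 -0.016999434855249452 0.013707026920712597 ridge -0.0017631079436575769 0.18148732409838342
0 2147 -0.02092458580528656 0.017391839112789086 ridge -0.0019133149903318054 0.1898609185166834
cheek [-0.0623 -0.0229] [-0.0541  0.0228]
barrel x min [-0.0478 -0.0476 -0.0475 -0.0473]
t 5.75 pos [0.5149 0.3833 0.1501] rpydeg [-179.8932    0.1677   84.4458] w 34.8 F [ 0.3408  0.511  -2.7073]
delta_pos [ 1.8  1.6 68.1] dr [-0.11  0.17 -0.05]
```

Emit:
servo_tool(
  motion=[
    {"delta_pos": [1.8, 1.6, 20], "dr": [0, 0, 0], "hand": 28},
    {"delta_pos": [1.8, 1.6, 40], "dr": [0, 0, 0], "hand": 28},
    {"delta_pos": [1.8, 1.6, 56], "dr": [0, 0, 0], "hand": 28},
    {"delta_pos": [1.8, 1.6, 68], "dr": [0, 0, 0], "hand": 28},
    {"delta_pos": [1.8, 1.6, 68], "dr": [0, 0, 0], "hand": 28},
    {"delta_pos": [1.8, 1.6, 68], "dr": [0, 0, 0], "hand": 28},
  ],
)

```text
clock: 6.35
ee_pos: [0.5173, 0.3855, 0.0838]
orientation: [-3.141, 0.001, 1.474]
contact_force: [0.1, 0.2, -1.9]
width: 0.0348
```

Run:
```python
from h import *
delta([.5165,.3847,.0770],84.5)
```

```text
t 6.35 pos [0.5173 0.3855 0.0838] rpydeg [-179.9916    0.0588   84.4366] w 34.8 F [ 0.0646  0.2271 -1.9032]
delta_pos [-0.8 -0.7  6.8] dr [-0.01  0.06 -0.06]
```

Emit:
servo_tool(
  motion=[
    {"delta_pos": [-0.4, 0, 2], "dr": [0, 0, 0], "hand": 28},
    {"delta_pos": [-0.4, 0, 4], "dr": [0, 0, 0], "hand": 28},
    {"delta_pos": [-0.4, 0, 4], "dr": [0, 0, 0], "hand": 28},
    {"delta_pos": [-0.4, 0, 4], "dr": [0, 0, 0], "hand": 28},
  ],
)

```text
clock: 6.75
ee_pos: [0.5171, 0.3857, 0.0797]
orientation: [3.142, 0.001, 1.475]
contact_force: [0.2, -0.0, -2.8]
width: 0.035
```

Emit:
servo_tool(
  motion=[
    {"delta_pos": [0, 0, 0.5], "dr": [0, 0, 0], "hand": 28},
    {"delta_pos": [0, 0, 1], "dr": [0, 0, 0], "hand": 28},
    {"delta_pos": [0, 0, 1], "dr": [0, 0, 0], "hand": 28},
  ],
)

```text
clock: 7.05
ee_pos: [0.517, 0.3856, 0.0783]
orientation: [-3.141, 0.001, 1.475]
contact_force: [0.2, -0.7, -3.1]
width: 0.0345
```

Emit:
servo_tool(
  motion=[
    {"delta_pos": [-0.5, 0, 0.5], "dr": [0, 0, 0], "hand": 28},
    {"delta_pos": [-0.5, 0, 1.2], "dr": [0, 0, 0], "hand": 28},
    {"delta_pos": [-0.5, 0, 1.2], "dr": [0, 0, 0], "hand": 28},
  ],
)

```text
clock: 7.35
ee_pos: [0.517, 0.3851, 0.0772]
orientation: [-3.141, 0.001, 1.474]
contact_force: [-0.5, 0.4, -2.3]
width: 0.0347
```

Emit:
servo_tool(
  motion=[
    {"delta_pos": [0, 0, 0.5], "dr": [0, 0, 0], "hand": 28},
    {"delta_pos": [0, 0, 1], "dr": [0, 0, 0], "hand": 28},
    {"delta_pos": [0, 0, 1], "dr": [0, 0, 0], "hand": 28},
  ],
)

```text
clock: 7.65
ee_pos: [0.5171, 0.3851, 0.0772]
orientation: [3.141, 0.0, 1.475]
contact_force: [-3.1, -2.1, 5.0]
width: 0.0347
```

Emit:
servo_tool(
  motion=[
    {"delta_pos": [0, 0, -0.5], "dr": [0, 0, 0], "hand": 36},
    {"delta_pos": [0, 0, -0.5], "dr": [0, 0, 0], "hand": 40},
    {"delta_pos": [0, 0, -0.5], "dr": [0, 0, 0], "hand": 46},
    {"delta_pos": [0, 0, -0.5], "dr": [0, 0, 0], "hand": 52},
    {"delta_pos": [0, 0, -0.5], "dr": [0, 0, 0], "hand": 52},
    {"delta_pos": [0, 0, -0.5], "dr": [0, 0, 0], "hand": 52},
  ],
)

```text
clock: 8.25
ee_pos: [0.517, 0.3851, 0.0766]
orientation: [-3.141, 0.001, 1.474]
contact_force: [-0.3, -0.4, -0.2]
width: 0.0517
```

Run:
```python
from h import *
from plant import arm
c=arm.calibration('wrist');p,d=arm.snapshot('wrist');cv2.imwrite('pics/w4.png',p);np.save('pics/w4.npy',d)
W=world(d,c)
a=np.radians(-5.5);S=np.array([.5152,.3847]);Rm=np.array([[np.cos(a),np.sin(a)],[-np.sin(a),np.cos(a)]])
L=(W[...,:2]-S)@Rm.T;z=W[...,2]
for x0 in (-.035,-.02):
    m=(z>.1)&(z<.12)&(abs(L[...,1])<.02)&(abs(L[...,0]-x0)<.004);k=np.polyfit(L[m][:,1],z[m],2);print(x0,m.sum(),'ridge',-k[1]/2/k[0],z[m].max())
m=(z>.085)&(z<.115)&(abs(L[...,1])<.01)&(L[...,0]>-.052)&(L[...,0]<.06);print(np.percentile(L[m][:,0],[0,.5,1,2]))
delta([.5165,.3847,.160],84.5)
```

```text
-0.035 1962 ridge 9.081126760711722e-05 0.10907050015092838
-0.02 1778 ridge 8.326504919689135e-05 0.10847614334176595
[-0.046  -0.0457 -0.0457 -0.0456]
t 8.3 pos [0.517  0.3851 0.0767] rpydeg [-179.9888    0.0555   84.4818] w 52.2 F [-0.652  -0.2398 -0.4256]
delta_pos [ -0.6  -0.5 -83.3] dr [-0.01  0.06 -0.02]
```

View pics/w4.png

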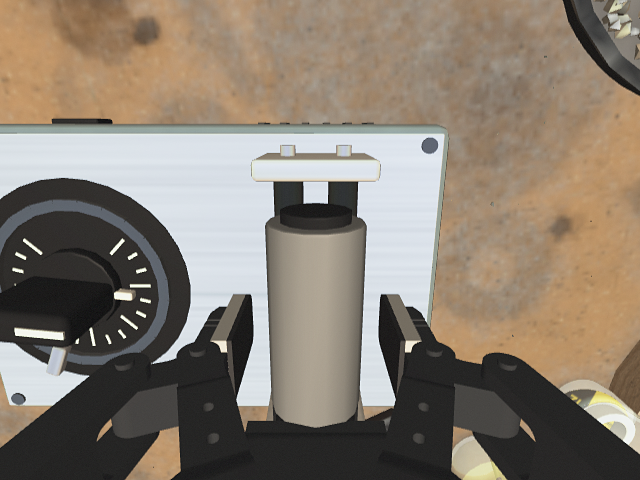

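The barrel is seated: it is within about 0.1 mm across, its top is at 108 mm, and it is released. Next I'll measure the tab in the earlier wrist image and retreat upward.

Emit:
servo_tool(
  motion=[
    {"delta_pos": [0, 0, -20], "dr": [0, 0, 0], "hand": 52},
    {"delta_pos": [0, 0, -50], "dr": [0, 0, 0], "hand": 52},
    {"delta_pos": [0, 0, -93], "dr": [0, 0, 0], "hand": 52},
    {"delta_pos": [0, 0, -93], "dr": [0, 0, 0], "hand": 52},
    {"delta_pos": [0, 0, -93], "dr": [0, 0, 0], "hand": 52},
  ],
)

```text
clock: 8.8
ee_pos: [0.5177, 0.3857, 0.1712]
orientation: [3.14, -0.001, 1.475]
contact_force: [-0.2, -1.2, -0.3]
width: 0.0518
```

```bash
cat > dial.py <<'E'
from h import *
def dial(name,tag):
    from plant import arm
    c=arm.calibration(name);p,d=arm.snapshot(name);cv2.imwrite(f'pics/{tag}.png',p);np.save(f'pics/{tag}.npy',d)
    W=world(d,c);z=W[...,2];q=np.array([.5042,.2726])
    K=W[...,:2]-q;r=np.hypot(K[...,0],K[...,1])
    m=(z>.088)&(z<.1)&(r<.03)
    rc=cv2.minAreaRect(W[m][:,:2].astype(np.float32)*1000);print('knob',m.sum(),rc)
    kc=np.array(rc[0])/1000
    g=p.astype(int).sum(-1)
    m=(z>.05)&(z<.062)&(r>.033)&(r<.047)&(g>300)
    n,lab,st,ce=cv2.connectedComponentsWithStats(m.astype(np.uint8))
    for i in range(1,n):
        if st[i,4]>15:
            t=W[lab==i][:,:2]
            for cc,nm in((kc,'knobc'),(q,'fix')):
                k=t.mean(0)-cc;print('tab?',nm,st[i,4],t.mean(0),z[lab==i].mean(),np.hypot(*k),np.degrees(np.arctan2(k[1],k[0])))
    m=(z>.088)&(z<.1)&(r<.022)&(g>450)
    if m.sum():
        w=W[m][:,:2]-kc;w=w.mean(0);print('white ptr',m.sum(),np.degrees(np.arctan2(w[1],w[0])))
E
python3 - <<'E'
from dial import *
dial('wrist','w5')
delta([.5042,.2726,.150],168.3)
E
```

```text
knob 1369 ((504.346435546875, 273.0625), (37.65479278564453, 14.20252799987793), 79.39586639404297)
tab? knobc 1778 [0.497 0.279] 0.053792843925986725 0.009393464774048598 141.06788388921916
tab? fix 1778 [0.497 0.279] 0.053792843925986725 0.009580846845284052 138.36504076084347
tab? knobc 329 [0.534 0.247] 0.055198497018383655 0.039453981815582684 -41.283820869747295
tab? fix 329 [0.534 0.247] 0.055198497018383655 0.03926138070967456 -40.63562210642667
white ptr 163 75.69459671477956
t 8.85 pos [0.5171 0.3852 0.1696] rpydeg [179.9937   0.0402  84.48  ] w 52.4 F [ 0.3541 -0.1136 -1.2082]
delta_pos [-113.3   -2.    19.7] dr [ -0.02   0.04 -83.82]
```

View pics/w5.png

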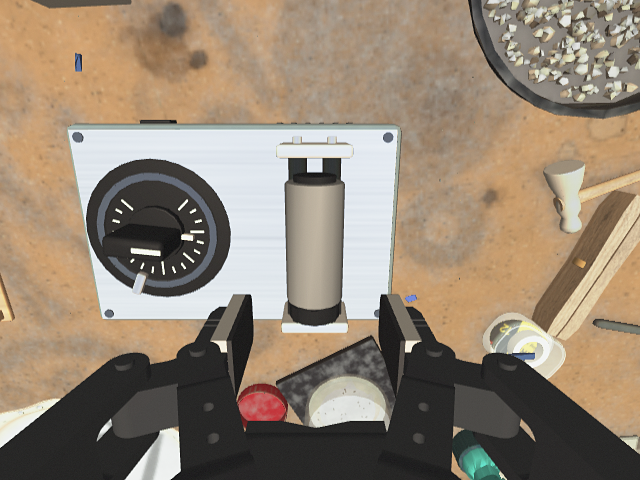

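Run:
```python
from h import *
from plant import arm
p=cv2.imread('pics/w5.png');d=np.load('pics/w5.npy');c=arm.calibration('wrist');W=world(d,c)
q=np.array([.5043,.2727])
for u,v in [(141,276),(140,280),(139,284),(138,288),(137,291)]:
    k=W[v,u,:2]-q;print(p[v,u],W[v,u],np.hypot(*k),np.degrees(np.arctan2(k[1],k[0])))
im=p.copy()
for a in (-41,-30):
    t=[q[0]+.04*np.cos(np.radians(a)),q[1]+.04*np.sin(np.radians(a)),.0575];u,v=proj(t,c)[0];print(a,u,v)
cv2.imwrite('pics/w5z.png',cv2.resize(im[150:310,70:240],None,fx=3.7,fy=3.7,interpolation=cv2.INTER_CUBIC))
```

```text
[215 207 200] [0.5345 0.2544 0.0556] 0.035344534779809825 -31.16265580317285
[218 209 201] [0.5377 0.2527 0.0552] 0.038939152714857005 -30.841626557224917
[219 210 202] [0.5407 0.2514 0.0554] 0.04221751365176268 -30.35586404026828
[220 212 205] [0.5439 0.2498 0.0552] 0.045763852884415535 -30.079210402793503
[220 213 206] [0.5459 0.2489 0.056 ] 0.04789741289859268 -29.766116271326712
-41 129.12294032209343 277.8929590733963
-30 138.94034325738767 282.74540414331847
```

View pics/w5z.png

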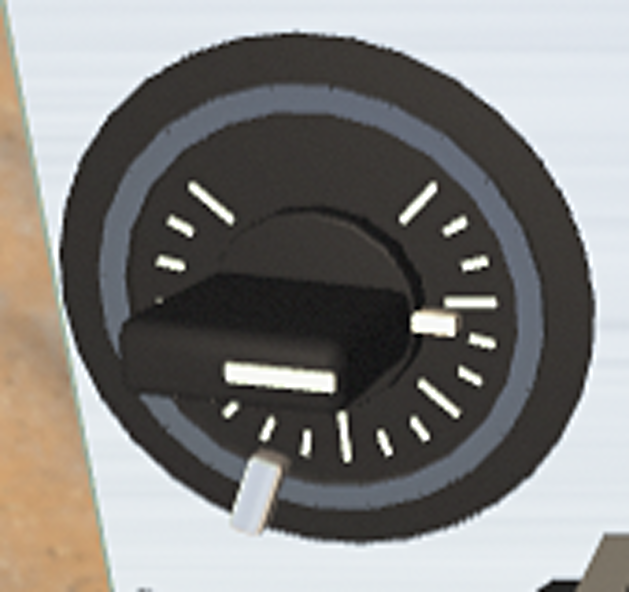

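Along the tab, the ray readings put its angle at -30.4°. The top view agrees; the earlier -41° came from ring pixels merging into the blob. The pointer is at 78.3°, so the dial needs about 108.7° clockwise. Moving above the dial now.

Emit:
servo_tool(
  motion=[
    {"delta_pos": [-40, -1, 0], "dr": [0, 0, -8], "hand": 34},
    {"delta_pos": [-80, -2, 5], "dr": [0, 0, -16], "hand": 34},
    {"delta_pos": [-113.3, -2, 19.7], "dr": [0, 0, -83.8], "hand": 34},
    {"delta_pos": [-113.3, -2, 19.7], "dr": [0, 0, -83.8], "hand": 34},
    {"delta_pos": [-113.3, -2, 19.7], "dr": [0, 0, -83.8], "hand": 34},
    {"delta_pos": [-113.3, -2, 19.7], "dr": [0, 0, -83.8], "hand": 34},
    {"delta_pos": [-113.3, -2, 19.7], "dr": [0, 0, -83.8], "hand": 34},
    {"delta_pos": [-113.3, -2, 19.7], "dr": [0, 0, -83.8], "hand": 34},
    {"delta_pos": [-113.3, -2, 19.7], "dr": [0, 0, -83.8], "hand": 34},
    {"delta_pos": [-113.3, -2, 19.7], "dr": [0, 0, -83.8], "hand": 34},
    {"delta_pos": [-113.3, -2, 19.7], "dr": [0, 0, -83.8], "hand": 34},
    {"delta_pos": [-113.3, -2, 19.7], "dr": [0, 0, -83.8], "hand": 34},
  ],
)

```text
clock: 10.05
ee_pos: [0.5036, 0.2723, 0.149]
orientation: [-3.139, -0.002, 2.934]
contact_force: [-0.6, -0.4, 0.7]
width: 0.034
```

Run:
```python
from dial import *
from plant import arm
dial('wrist','w6')
delta([.5043,.2727,.066],168.3)
print(arm.observe()['joint_positions'])
```

```text
knob 1533 ((504.6631164550781, 271.9093017578125), (37.97201156616211, 13.630146980285645), 78.44332885742188)
tab? knobc 2635 [0.5059 0.2682] 0.054166121067452104 0.003878446807190793 -71.46454112355215
tab? fix 2635 [0.5059 0.2682] 0.054166121067452104 0.004685682580159102 -68.77922714539567
white ptr 177 79.63710263151822
t 10.1 pos [0.5037 0.2724 0.1493] rpydeg [-179.8899   -0.0688  168.1223] w 34.0 F [-1.1451 -0.3928 -0.3674]
delta_pos [-0.6  0.6 83.3] dr [-0.11 -0.07 -0.18]
[ 0.496   0.2286 -0.0954  1.249  -0.0007 -0.8675]
```

View pics/w6.png

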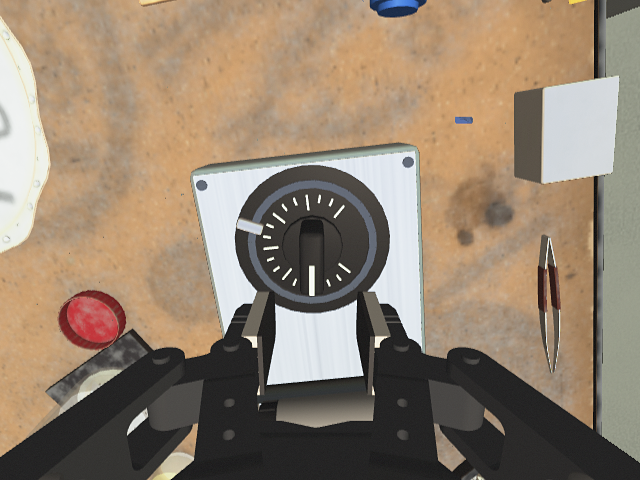

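The wrist view shows the dial centred in line with the jaws, with the bar at (312,255), the tab at (250,227) and clear space around it. Descending.

Emit:
servo_tool(
  motion=[
    {"delta_pos": [-0.6, 0.3, 30], "dr": [0, 0, -0.2], "hand": 34},
    {"delta_pos": [-0.6, 0.3, 60], "dr": [0, 0, -0.2], "hand": 34},
    {"delta_pos": [-0.6, 0.3, 82], "dr": [0, 0, -0.2], "hand": 34},
    {"delta_pos": [-0.6, 0.3, 82], "dr": [0, 0, -0.2], "hand": 34},
    {"delta_pos": [-0.6, 0.3, 82], "dr": [0, 0, -0.2], "hand": 34},
  ],
)

```text
clock: 10.6
ee_pos: [0.5046, 0.2725, 0.0682]
orientation: [-3.14, -0.001, 2.939]
contact_force: [0.6, -0.6, 0.4]
width: 0.034
```

Emit:
servo_tool(
  motion=[
    {"delta_pos": [0, 0, 0], "dr": [0, 0, 0], "hand": 10},
    {"delta_pos": [0, 0, 0], "dr": [0, 0, 0], "hand": 10},
    {"delta_pos": [0, 0, 0], "dr": [0, 0, 0], "hand": 10},
    {"delta_pos": [0, 0, 0], "dr": [0, 0, 0], "hand": 10},
    {"delta_pos": [0, 0, 0], "dr": [0, 0, 0], "hand": 10},
    {"delta_pos": [0, 0, 0], "dr": [0, 0, 0], "hand": 10},
  ],
  newtons=30,
)

```text
clock: 11.2
ee_pos: [0.506, 0.2731, 0.0699]
orientation: [3.141, 0.003, 2.94]
contact_force: [1.5, -1.3, 6.3]
width: 0.0133
```

Run:
```python
from h import *
delta([.5043,.2725,.068],168.3)
```

```text
t 11.2 pos [0.506  0.2731 0.0699] rpydeg [179.9466   0.1582 168.461 ] w 13.3 F [ 1.4948 -1.3195  6.2652]
delta_pos [ 1.5 -0.9  1.9] dr [0.05 0.16 0.16]
```

Emit:
servo_tool(
  motion=[
    {"delta_pos": [0, 0, -0.5], "dr": [0, 0, 4], "hand": 10},
    {"delta_pos": [0, 0, -0.5], "dr": [0, 0, 10], "hand": 10},
    {"delta_pos": [0, 0, -0.5], "dr": [0, 0, 17], "hand": 10},
    {"delta_pos": [0, 0, -0.5], "dr": [0, 0, 24], "hand": 10},
    {"delta_pos": [0, 0, -0.5], "dr": [0, 0, 31], "hand": 10},
    {"delta_pos": [0, 0, -0.5], "dr": [0, 0, 38], "hand": 10},
    {"delta_pos": [0, 0, -0.5], "dr": [0, 0, 45], "hand": 10},
    {"delta_pos": [0, 0, -0.5], "dr": [0, 0, 52], "hand": 10},
    {"delta_pos": [0, 0, -0.5], "dr": [0, 0, 58], "hand": 10},
    {"delta_pos": [0, 0, -0.5], "dr": [0, 0, 62], "hand": 10},
    {"delta_pos": [0, 0, -0.5], "dr": [0, 0, 62], "hand": 10},
    {"delta_pos": [0, 0, -0.5], "dr": [0, 0, 62], "hand": 10},
  ],
)

```text
clock: 12.4
ee_pos: [0.5064, 0.2728, 0.0699]
orientation: [3.139, 0.002, 1.86]
contact_force: [4.5, -1.1, 5.1]
width: 0.0133
```

Run:
```python
from h import *
from plant import arm
delta([.5043,.2725,.068],59.6);print(arm.observe()['moment'])
```

```text
t 12.4 pos [0.5064 0.2728 0.0699] rpydeg [179.8239   0.0863 106.5484] w 13.3 F [ 4.4919 -1.0974  5.0627]
delta_pos [ 0.3 -2.1  1.9] dr [ 0.2   0.01 46.95]
[-0.3905 -1.0564  0.0063]
```

Emit:
servo_tool(
  motion=[
    {"delta_pos": [0, 0, 0], "dr": [0, 0, 4], "hand": 10},
    {"delta_pos": [0, 0, 0], "dr": [0, 0, 11], "hand": 10},
    {"delta_pos": [0, 0, 0], "dr": [0, 0, 18], "hand": 10},
    {"delta_pos": [0, 0, 0], "dr": [0, 0, 25], "hand": 10},
    {"delta_pos": [0, 0, 0], "dr": [0, 0, 32], "hand": 10},
    {"delta_pos": [0, 0, 0], "dr": [0, 0, 39], "hand": 10},
    {"delta_pos": [0, 0, 0], "dr": [0, 0, 44], "hand": 10},
    {"delta_pos": [0, 0, 0], "dr": [0, 0, 47], "hand": 10},
    {"delta_pos": [0, 0, 0], "dr": [0, 0, 47], "hand": 10},
    {"delta_pos": [0, 0, 0], "dr": [0, 0, 47], "hand": 10},
  ],
)

```text
clock: 13.4
ee_pos: [0.5063, 0.2724, 0.0699]
orientation: [3.138, -0.0, 1.039]
contact_force: [5.3, -4.3, 5.3]
width: 0.0134
```

Run:
```python
from h import *
from plant import arm
delta([.5043,.2725,.15],59.6);print(arm.observe()['moment'])
c=arm.calibration('wrist');p,d=arm.snapshot('wrist');cv2.imwrite('pics/w7.png',p)
```

```text
t 13.4 pos [0.5063 0.2724 0.0699] rpydeg [179.7935  -0.0242  59.5387] w 13.4 F [ 5.3248 -4.2953  5.2841]
delta_pos [ -0.9  -1.5 -80.1] dr [ 0.21 -0.02 -0.06]
[-0.7097 -1.0575 -0.0609]
```

View pics/w7.png

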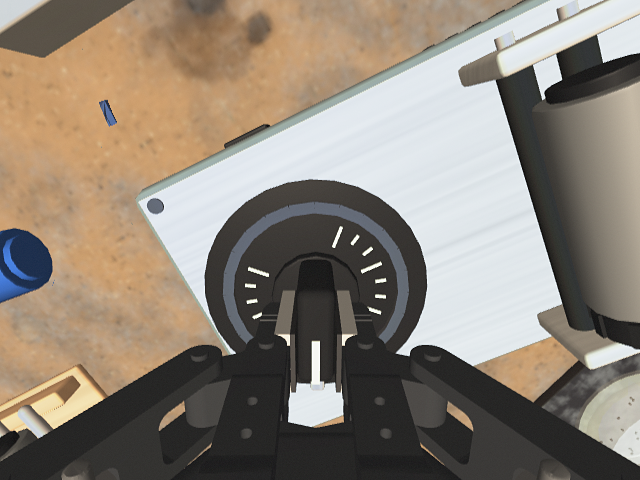

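The pointer has turned, and the tab is hidden behind the gripper. I'll release, rise and check.

Emit:
servo_tool(
  motion=[
    {"delta_pos": [0, 0, 0], "dr": [0, 0, 0], "hand": 20},
    {"delta_pos": [0, 0, 0], "dr": [0, 0, 0], "hand": 34},
    {"delta_pos": [0, 0, 0], "dr": [0, 0, 0], "hand": 34},
    {"delta_pos": [0, 0, 0], "dr": [0, 0, 0], "hand": 34},
    {"delta_pos": [0, 0, -30], "dr": [0, 0, 0], "hand": 34},
    {"delta_pos": [0, 0, -60], "dr": [0, 0, 0], "hand": 34},
    {"delta_pos": [0, 0, -90], "dr": [0, 0, 0], "hand": 34},
    {"delta_pos": [0, 0, -120], "dr": [0, 0, 0], "hand": 34},
    {"delta_pos": [0, 0, -120], "dr": [0, 0, 0], "hand": 34},
    {"delta_pos": [0, 0, -120], "dr": [0, 0, 0], "hand": 34},
  ],
)

```text
clock: 14.45
ee_pos: [0.505, 0.273, 0.1889]
orientation: [3.141, -0.0, 1.038]
contact_force: [-0.1, -0.1, -0.3]
width: 0.034
```

Run:
```python
from dial import *
from plant import arm
dial('wrist','w8')
delta([.35,.05,.25],59.6)
```

```text
knob 1108 ((504.2875061035156, 272.644775390625), (13.945289611816406, 37.2158088684082), 60.23050308227539)
tab? knobc 1979 [0.5037 0.2728] 0.054081115079227415 0.0005930058551065305 166.30479543716172
tab? fix 1979 [0.5037 0.2728] 0.054081115079227415 0.0005225497775822745 159.24544185949696
white ptr 108 -31.73154594916465
t 14.5 pos [0.5045 0.2727 0.1879] rpydeg [-179.9816    0.0961   59.493 ] w 34.3 F [-0.5295 -0.4509 -0.6442]
delta_pos [-270.4  -20.   -61.7] dr [-0.02  0.1  -0.11]
```

View pics/w8.png

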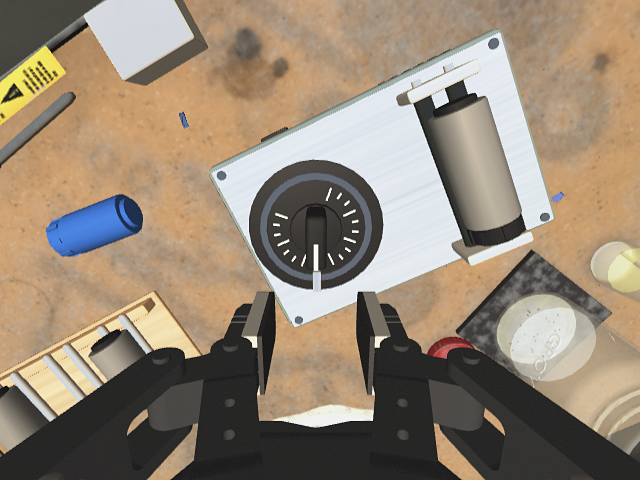

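The pointer at (316,265) lines up with the tab at (317,281). I'll retreat and check everything with the fixed cameras.

Emit:
servo_tool(
  motion=[
    {"delta_pos": [-40, -3, -20], "dr": [0, 0, 0], "hand": 34},
    {"delta_pos": [-80, -6, -40], "dr": [0, 0, 0], "hand": 34},
    {"delta_pos": [-120, -9, -60], "dr": [0, 0, 0], "hand": 34},
    {"delta_pos": [-160, -12, -60], "dr": [0, 0, 0], "hand": 34},
    {"delta_pos": [-200, -15, -60], "dr": [0, 0, 0], "hand": 34},
    {"delta_pos": [-240, -18, -60], "dr": [0, 0, 0], "hand": 34},
    {"delta_pos": [-270, -20, -60], "dr": [0, 0, 0], "hand": 34},
    {"delta_pos": [-270, -20, -60], "dr": [0, 0, 0], "hand": 34},
    {"delta_pos": [-270, -20, -60], "dr": [0, 0, 0], "hand": 34},
  ],
)

```text
clock: 15.4
ee_pos: [0.35, 0.0501, 0.248]
orientation: [-3.141, 0.001, 1.037]
contact_force: [-0.7, -0.2, 0.2]
width: 0.034
```

Run:
```python
from dial import *
from plant import arm
dial('top','t9')
p=cv2.imread('pics/t9.png');W=world(np.load('pics/t9.npy'),arm.calibration('top'));z=W[...,2]
m=(z>.095)&(z<.12)&(abs(W[...,1]-.3847)<.03)&(abs(W[...,0]-.515)<.06);print('long',m.sum(),z[m].max(),cv2.minAreaRect(W[m][:,:2].astype(np.float32)*1000))
for y in(.062,-.065):
    m=(z>.052)&(z<.075)&(abs(W[...,1]-y)<.025)&(abs(W[...,0]-.53)<.06)
    if m.sum():print('short',m.sum(),z[m].max(),cv2.minAreaRect(W[m][:,:2].astype(np.float32)*1000))
q=np.array([.5043,.2726])
im=p.copy();c=arm.calibration('top')
cv2.imwrite('pics/t9z.png',cv2.resize(p[180:300,130:300],None,fx=4.6,fy=4.6,interpolation=cv2.INTER_CUBIC))
p,_=arm.snapshot('scene');cv2.imwrite('pics/s9.png',p);s=arm.observe();print(s['clock'],s['ee_pos'],s['contact_force'],s['joint_velocities'])
```

```text
knob 206 ((503.9627685546875, 272.064208984375), (14.459695816040039, 37.541038513183594), 58.922264099121094)
tab? knobc 29 [0.5398 0.2522] 0.05659385924588139 0.0409221002163666 -28.99084711889213
tab? fix 29 [0.5398 0.2522] 0.05659385924588139 0.04097843272660008 -29.806907727706204
white ptr 14 -25.750895663063954
long 1163 0.111133206591149 ((515.0225219726562, 384.033447265625), (34.089195251464844, 92.07652282714844), 83.88929748535156)
short 729 0.06503118737108504 ((533.0433349609375, 62.370887756347656), (32.10188293457031, 70.70176696777344), 88.05516052246094)
short 705 0.06367641991508788 ((527.310546875, -64.9040756225586), (31.284204483032227, 70.3203353881836), 85.91957092285156)
15.5 [0.3507 0.0508 0.2481] [ 1.5841 -0.0888 -0.5996] [ 0.01    0.0077  0.0098  0.0043 -0.0001 -0.0018]
```

View pics/t9z.png

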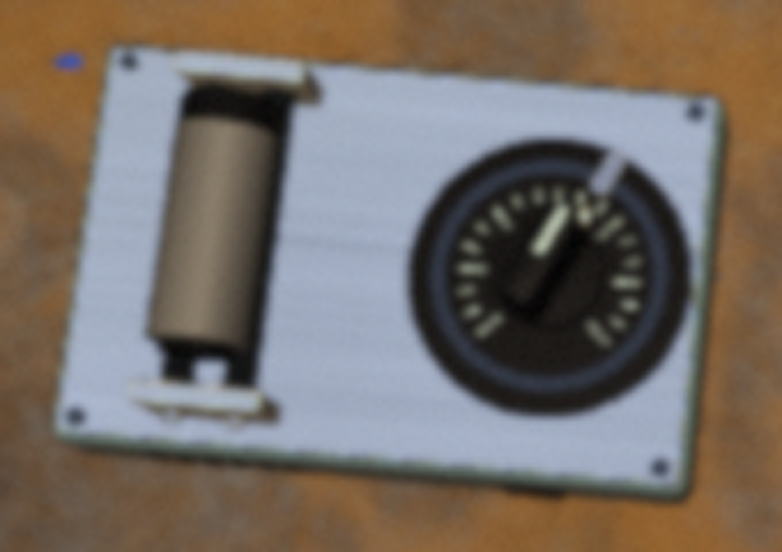

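View pics/s9.png

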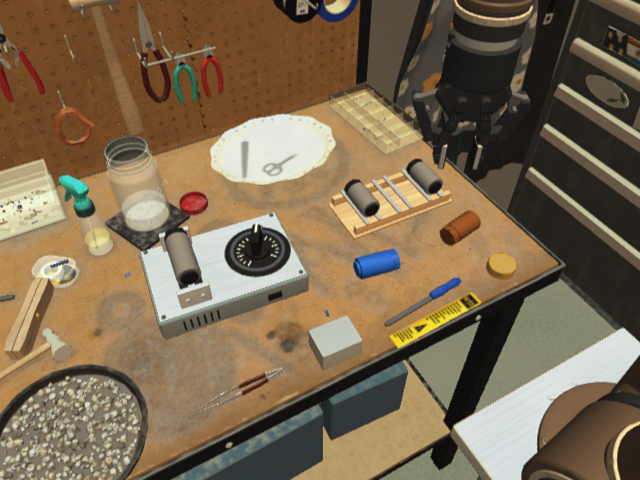

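Both cameras put the bar within about 2° of the tab. The long barrel is seated and both short barrels lie in the rack, so I'm handing in.

```bash
python3 -c "
from plant import arm
print(arm.close_job())"
```

```text
the job is handed in; nothing more can be done
None
```

I loaded the long barrel on the tumbler's rollers and turned the dial about 109° clockwise to the preset tab. The job was handed in at about 15.5 s; no verdict was reported.

**Long barrel:** it was lowered until it touched the rollers, then released. In the last top view its centre is at (515.0, 384.0) mm, against my seat estimate of (515.2, 384.7) mm. Its axis is within about 1° of the rollers' direction.

**Height reading:** the highest depth readings on the barrel's top were 108–109 mm (wrist) and 111 mm (top), against the expected 107 mm. I put the difference down to depth noise, since it had settled evenly across the rollers.

**Dial:** the bar points at -29.8° (wrist) and -31.1° (top). The tab is at about -30.4° (wrist) and -29 to -29.8° (top). That is within about 2° of the 5° allowed.

**Readings I set aside:**
- An automatic tab reading of -41° had picked up ring pixels; I replaced it with readings taken along the tab.
- White-line readings after the turn were -31.7° (wrist) and -25.8° (top). The top one rests on only 14 blurred pixels, so I relied on the bar's outline.

**Short barrels and arm:** both short barrels still lie in the rack, within about 1 mm of where they started. The arm is clear of everything.

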